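# Show the next weld measurement: which objective, which spot

### The job

Show the inspector the next measurement: point down at the longest of the three microscope objectives on the tray, with the fingertips one or two finger-breadths above the middle of its top, and stay there for two seconds without touching it; then point in the same way, for two seconds, at the polished spot that lies on the weld bead. Then press the push button on the control box right down to confirm, let it come up again and draw back clear of it. Touch nothing but the button, pick nothing up, and do not dip down over the other two objectives or the other two spots.

Things in the scene. Friction and masses are not known exactly. Their poses are not given: they have to be found in the camera images.
- obj_long_top (a point): The longest of three loose microscope objectives standing upright on the tray: plain steel barrel 29 mm in diameter with a black band low down and a tapered nose up, 62 mm tall. The point is the centre of its top face, z up.
- obj_mid_top (a point): The middle of three loose microscope objectives standing upright on the tray: plain steel barrel 29 mm in diameter with a black band low down and a tapered nose up, 44 mm tall. The point is the centre of its top face, z up.
- obj_short_top (a point): The shortest of three loose microscope objectives standing upright on the tray: plain steel barrel 29 mm in diameter with a black band low down and a tapered nose up, 30 mm tall. The point is the centre of its top face, z up.
- tray: Black tray, 90 (its x) x 230 (its y) mm, floor 8 mm and long rims 16 mm above the table, on which the three objectives stand in a row, about 70 mm apart, in any order. Fixed. Origin at the centre of its underside.
- spot_weld_top (a point): Round mirror-bright polished spot, 26 mm in diameter, standing 2.5 mm proud of the welded plate, on the weld bead, anywhere along its middle part. The point is the centre of its top face, z up.
- spot_left_top (a point): Round mirror-bright polished spot, 26 mm in diameter, standing 2.5 mm proud of the welded plate, on the bare plate to the left (+y) of the bead. The point is the centre of its top face, z up.
- spot_right_top (a point): Round mirror-bright polished spot, 26 mm in diameter, standing 2.5 mm proud of the welded plate, on the bare plate to the right (-y) of the bead. The point is the centre of its top face, z up.
- plate: Dark brown welded steel test plate, 150 (its x) x 190 (its y) x 25 mm, fixed flat on the table; a low rippled weld bead, 23 mm wide and 2 mm high, runs across it along its x axis, midway. Origin at the centre of its underside.
- lamp_box: Light grey control box, 120 (its x) x 90 (its y) x 55 mm, fixed on the table; on its top, the push button and, farther from the robot, a small steel socket and a fixed black stub (both up to 14 mm high, 60 mm beyond the button). Origin at the centre of its underside.
- ready (a joint): The push button on the control box: m pressed, 0 = up, 0.006 = right down. A spring brings it back up; right down takes 5 N.
- ready_top (a point): Centre of the top of the push button, a black cap 28 mm in diameter in an aluminium collar; it is pressed straight down. z up.
- nut: Loose steel hexagon nut, 24 mm across, 13 mm high, lying on the plate's near left corner. Origin: centre of its underside.
- paste: Small loose jar, 30 mm in diameter, 30 mm high, on the plate's far right corner. Origin: centre of its underside.
- brush: Loose hand brush lying on the table near the robot. Origin: centre of its underside.
- can: Loose aluminium can, 66 mm in diameter, 110 mm high, at the far right. Origin: centre of its underside.
- discs: Loose grinding discs, 115 mm in diameter, 12 mm high, beyond the work. Origin: centre of its underside.
- microscope: Loose portable microscope, black foot 130 x 110 mm, white and black column 201 mm high, at the left. Origin: centre of its underside.
- grinder: Loose angle grinder lying beyond the plate, about 260 mm long and 85 mm high, yellow and black. Origin: under its body.
Mind the look-alikes: they are no part of the job. Leave any yellow look-alike of the lamp_box alone.

How it is judged:
By the outcome, as a careful person would: the job done as asked, in the order asked, and still so for the second after the job is handed in, with the robot touching nothing.
It also fails if it takes over 48 s, if anything falls off the work surface, if the arm or the gripper's body presses on something with over 40 N, if the wrist force passes 120 N, or if a joint passes its speed limit or range.

### The arm

A 6-joint arm with a two-finger parallel gripper is mounted at the origin on the work surface. World frame = base frame: x ahead of the robot, y to its left, z up, the work surface at z = 0. Lengths are in m, angles in rad, forces in N, time in s.
With the tool pointing down it reaches from about 0.3 to 0.825 m from the base axis. Payload 5.4 kg.
Tool frame: the origin (TCP) lies between the finger pads; the fingertips stand 11 mm ahead of it and the grasp point (between the pads) lies 8 mm behind it; z points along the fingers, y is the line along which they close (so a half turn about z gives the same grasp; the last joint's range is limited). The gripper opens to 92 mm and grips with 3 to 60 N. Pads are 20 mm wide; open, the fingers measure 128 mm over their backs; the gripper's body (75 mm by 189 mm) begins 69 mm behind the grasp point.
Start: joints at [0.899, 0.158, 1.597, -0, 1.386, -0.21], TCP at [0.256, 0.515, 0.199] pointing down, gripper open.
Joint ranges: [-2.91, 2.91], [-0.94, 2.29], [0.18, 2.7], [-1.29, 4.43], [0.17, 2.64], [-3, 3]. Speed limits (rad/s): [2.57, 2.57, 3.14, 3.14, 3.14, 3.14].

### API

Orientations are given as a unit quaternion [w, x, y, z].
In Python, from rig import ctrl, imaging, models gives the robot as it stands.
- The arm moves only by the tool jog_arm, never from a script. Its argument "steps" is a list of rows, each a list of 3 entries, a list of its own where there are three numbers: the shift along the tool's x, y, z in m, then the turn about the tool's z in degrees, then the opening in per cent of the stroke, from 0 (shut) to 100 (fully open). A call has 1 to 10 rows; each row shifts and turns the commanded pose from where the row before left it, along the tool's axes as they then stand; what a row does not reach is not made up. A row lasts 1/8 s, in which the tool goes at most 62.5 mm and 10.7 degrees, less where a joint would pass 70% of its speed; a pose out of reach is approached as far as the arm can. A call is refused whole if a number of a shift passes 0.0625 or a number of a turn 10.7, either way. A call with a gripper value outside its range is refused whole. The fingers move at their own pace and stop on an object; the grip force is fixed at half the most. Time passes only in rows, so rows that do not move let the fingers close. It gives the time, the measured TCP pose, the force, the opening and the grip force at its end, in the units of the state.
- ctrl.get_obs(): the state, without advancing time (a new reading comes with each control period).
- imaging.get_image(name): name is "side" or "top" or "wrist"; returns (picture, depth): 384x512x3 uint8, red, green, blue; 384x512 float32, m along the optical axis (not along the pixel's ray), 0 where there is no reading.
- imaging.camera_info(name): a dict with "fx", "fy", "cx", "cy" (pixels), "rvec" (rotation vector, rad) and "tvec" (3), from world to camera coordinates, as OpenCV has them. Camera axes: x right, y down, z forward; pixel columns grow to the right and rows downward; lengths in m; the calibration is good to about 2 mm. A picture is of the moment at which its call begins: read the wrist's pose just before it. camera_info takes no time and is no camera call; for the wrist camera it gives the pose at the moment of the call.
- ctrl.finish_job(): hands the job in; it is judged then, once.
Trained networks look in the newest picture that a camera, given by its name, has taken for a name from the list of things; names that differ only in an ending like _2 or _b are one class to them, and where a whole thing is asked for, a point or a joint stands for the part that bears it (a point fixed in the world has none). Each returns a list of dicts, best first, with "score" (0 to 1); they miss things now and then, are a little off and sometimes report something else, mostly with a low value. They report only what shows in the picture. A call takes as long as a camera call. They do not tell look-alikes from the thing itself.
- models.regions_of(camera, label): "region" (384x512 bool, what is visible of it) and "point" ([row, column] in pixels, amid what is visible of it).
The state is a dict: "t": time; "joint_positions": joint angles; "qvel": joint speeds; "joint_torque": joint torques, N m; "eef_pos": TCP position; "tool_rot": TCP orientation; "contact_force": force on the tool from outside, world axes, zero at the start; "moment": the same for the moment, N m; "opening": finger opening in m; "grip_force": force on a finger pad.
Only numpy, scipy, OpenCV 4.12 (cv2) and the standard library are available. Lean on these libraries where they do the work, as an engineer would, in place of code of your own. Each camera call takes 0.05 s, during which the arm holds its last target. There are 200 camera calls.

## Working session

There is one attempt and no reset: what is moved stays moved. The work goes in short steps, Python scripts to look and compute and a tool call to move; the robot and the scene stay as the last step left them, time stands still between calls to the robot, and variables do not carry over. Pictures are saved under pics/ and viewed, at most 10 in all, crops included, and the job is handed in when it is done.

Besides the shell and the picture viewer there is one more tool, called after "Emit:" by a JSON object that holds its "method" and its "body", one argument or row to a line. jog_arm: Moves the arm, as the interface text tells. Its arguments: {"type":"object","properties":{"steps":{"type":"array","items":{"type":"array"}}},"required":["steps"]}

```bash
mkdir -p pics; cat > h.py <<'E'
import numpy as np, cv2
from rig import ctrl, imaging, models
def cam(n):
    c=imaging.camera_info(n); R=cv2.Rodrigues(np.array(c["rvec"],float))[0]; return c,R,np.array(c["tvec"],float).ravel()
def cloud(n,d):
    c,R,t=cam(n); v,u=np.indices(d.shape)
    P=np.stack([(u-c["cx"])/c["fx"]*d,(v-c["cy"])/c["fy"]*d,d],-1)
    return (P-t)@R   # world
def save(name,im): cv2.imwrite("pics/"+name+".png",cv2.cvtColor(im,cv2.COLOR_RGB2BGR))
E
python3 - <<'E'
from h import *
o=ctrl.get_obs(); print({k:np.round(v,3) for k,v in o.items()})
ims=[]
for n in("top","side"):
    im,d=imaging.get_image(n); np.savez(n,im=im,d=d,W=cloud(n,d)); W=cloud(n,d)
    for l in["obj_long_top","obj_mid_top","obj_short_top","spot_weld_top","spot_left_top","spot_right_top","tray","plate","lamp_box","ready_top","microscope"]:
        try:
            for r in models.regions_of(n,l)[:3]:
                m=r["region"]&(d>0); p=W[m]
                if len(p)<3: continue
                hi=np.percentile(p[:,2],95); tp=p[p[:,2]>hi-.006]
                print(n,l,round(r["score"],2),np.round(r["point"]),m.sum(),"med",np.round(np.median(p,0),3),"top",np.round(tp.mean(0),3))
        except Exception as e: print(n,l,e)
    save(n+"0",im)
E
```

```text
{'t': np.float64(0.0), 'joint_positions': array([ 0.899,  0.159,  1.598,  0.   ,  1.386, -0.21 ]), 'qvel': array([ 0.   ,  0.   , -0.001,  0.001,  0.001,  0.   ]), 'joint_torque': array([-1.0000e-03, -3.8557e+01, -3.2211e+01,  7.0000e-02,  3.8000e-02,
       -0.0000e+00]), 'eef_pos': array([0.256, 0.514, 0.198]), 'tool_rot': array([-0.   ,  0.229,  0.973, -0.001]), 'contact_force': array([ 0.119, -0.206,  0.024]), 'moment': array([-0.033, -0.056, -0.032]), 'grip_force': np.float64(0.0), 'opening': np.float64(0.092)}
top obj_long_top 0.67 [232. 210.] 103 med [0.46  0.211 0.063] top [0.463 0.215 0.069]
top obj_mid_top 0.6 [200. 418.] 43 med [ 0.535 -0.359  0.076] top [ 0.535 -0.359  0.076]
top obj_mid_top 0.52 [234. 185.] 106 med [0.466 0.287 0.045] top [0.468 0.288 0.05 ]
top obj_short_top 0.67 [226. 163.] 77 med [0.487 0.351 0.034] top [0.488 0.354 0.037]
top obj_short_top 0.56 [220.  82.] 2983 med [0.501 0.55  0.092] top [0.503 0.567 0.2  ]
top spot_weld_top 0.59 [198. 337.] 32 med [ 0.561 -0.151  0.027] top [ 0.56  -0.151  0.027]
top spot_right_top 0.39 [203. 362.] 38 med [ 0.544 -
[... 1530 characters left out ...]
e plate 0.74 [270. 306.] 3342 med [ 0.565 -0.171  0.024] top [ 0.569 -0.162  0.025]
side lamp_box 0.59 [313. 362.] 186 med [ 0.535 -0.365  0.076] top [ 0.536 -0.364  0.076]
side lamp_box 0.56 [321. 366.] 3230 med [ 0.536 -0.377  0.054] top [ 0.554 -0.363  0.07 ]
side lamp_box 0.55 [361. 298.] 2957 med [ 0.375 -0.371  0.055] top [ 0.355 -0.37   0.075]
side ready_top 0.58 [311. 359.] 171 med [ 0.534 -0.365  0.076] top [ 0.536 -0.364  0.076]
side ready_top 0.47 [363. 284.] 220 med [ 0.348 -0.375  0.076] top [ 0.349 -0.374  0.076]
side ready_top 0.4 [204. 194.] 215 med [0.459 0.204 0.042] top [0.461 0.21  0.068]
side microscope 0.6 [151. 156.] 1760 med [0.494 0.539 0.063] top [0.498 0.554 0.194]
```

```bash
python3 - <<'E'
from h import *
t=np.load("top.npz")["im"];s=np.load("side.npz")["im"]
save("a",cv2.resize(t[110:310,30:480],(800,356),interpolation=cv2.INTER_CUBIC))
save("b",cv2.resize(s[140:384,140:440],(738,600),interpolation=cv2.INTER_CUBIC))
E
```

```text
(no output)
```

View pics/a.png

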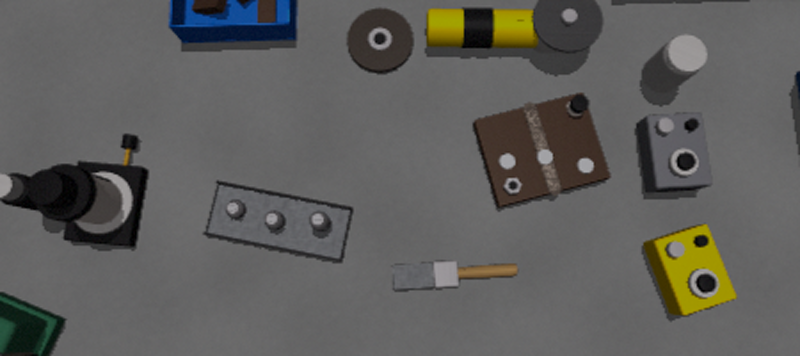

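View pics/b.png

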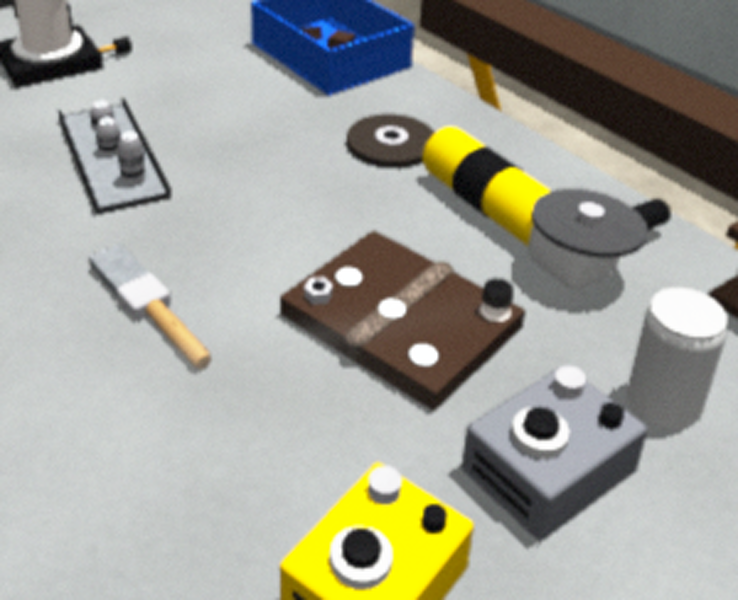

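Pixels refer to the crops.

- **Objectives** (top view): (235,208), (274,220) and (320,221). The right-hand one has a measured top of 0.069 m, against 0.050 and 0.036 for the others. That matches 62 + 8 mm, so it is the longest.
- **Polished spots**: (507,161) and (586,165) lie on bare plate, and (545,157) lies on the rippled bead. The middle one is the target.
- **Boxes**: the grey one with its button at (684,162) is real, and the yellow one at (690,270) is the look-alike.

I'll move high above the longest objective with the fingers shut.

Emit:
{"method": "jog_arm", "body": {
  "steps": [
    [[-0.04, -0.0223, 0], 0, 0],
    [[-0.04, -0.0223, 0], 0, 0],
    [[-0.04, -0.0223, 0], 0, 0],
    [[-0.04, -0.0223, 0], 0, 0],
    [[-0.04, -0.0223, 0], 0, 0],
    [[-0.04, -0.0223, 0], 0, 0],
    [[-0.04, -0.0223, 0], 0, 0],
    [[-0.04, -0.0223, 0], 0, 0],
    [[0, 0, 0], 0, 0],
    [[0, 0, 0], 0, 0]
  ]
}}

```text
t: 2.45
eef_pos: [0.4628, 0.2129, 0.1986]
tool_rot: [-0.0, 0.229, 0.973, 0.0]
contact_force: [0.4, 0.0, 0.3]
opening: 0.0005
grip_force: 0.0
```

```bash
cat >> h.py <<'E'
def look(tag,label,n="wrist",view=True):
    o=ctrl.get_obs(); im,d=imaging.get_image(n); W=cloud(n,d)
    for r in models.regions_of(n,label)[:3]:
        m=r["region"]&(d>0); p=W[m]
        if len(p)<3: continue
        hi=np.percentile(p[:,2],95); tp=p[p[:,2]>hi-.004]
        mid=(tp.min(0)+tp.max(0))/2
        print(n,label,round(r["score"],2),np.round(r["point"]),m.sum(),"med",np.round(np.median(p,0),4),"top",np.round(tp.mean(0),4),"mid",np.round(mid,4),len(tp))
    print("eef",np.round(o["eef_pos"],4)); save(tag,im)
E
python3 -c "
from h import *
look('w1','obj_long_top')"
```

```text
wrist obj_long_top 0.78 [168. 260.] 720 med [0.4585 0.2188 0.0642] top [0.4622 0.2167 0.0689] mid [0.4625 0.2164 0.0689] 312
wrist obj_long_top 0.28 [350.  39.] 66 med [ 0.5522 -0.145   0.0269] top [ 0.5527 -0.1457  0.0269] mid [ 0.5532 -0.1466  0.0269] 66
eef [0.4628 0.2129 0.1986]
```

View pics/w1.png

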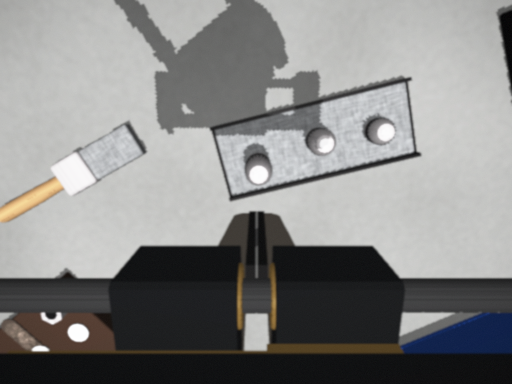

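The wrist view shows the tall objective at (259,170), with its top at about (0.462, 0.215, 0.069). The other two are at (320,141) and (381,131). I'll go straight down and hold.

Emit:
{"method": "jog_arm", "body": {
  "steps": [
    [[0.0007, 0.0015, 0.02], 0, 0],
    [[0, 0, 0.03], 0, 0],
    [[0, 0, 0.025], 0, 0],
    [[0, 0, 0.015], 0, 0],
    [[0, 0, 0], 0, 0],
    [[0, 0, 0], 0, 0],
    [[0, 0, 0], 0, 0],
    [[0, 0, 0], 0, 0],
    [[0, 0, 0], 0, 0],
    [[0, 0, 0], 0, 0]
  ]
}}

```text
t: 3.8
eef_pos: [0.4633, 0.2141, 0.1088]
tool_rot: [0.0, 0.229, 0.973, 0.0]
contact_force: [-0.0, 0.3, -0.5]
opening: 0.0008
grip_force: 0.0
```

Emit:
{"method": "jog_arm", "body": {
  "steps": [
    [[0, 0, 0], 0, 0],
    [[0, 0, 0], 0, 0],
    [[0, 0, 0], 0, 0],
    [[0, 0, 0], 0, 0],
    [[0, 0, 0], 0, 0],
    [[0, 0, 0], 0, 0],
    [[0, 0, 0], 0, 0],
    [[0, 0, 0], 0, 0],
    [[0, 0, 0], 0, 0],
    [[0, 0, 0], 0, 0]
  ]
}}

```text
t: 5.05
eef_pos: [0.4632, 0.2141, 0.1087]
tool_rot: [-0.0, 0.229, 0.973, -0.0]
contact_force: [1.1, -0.6, 0.1]
opening: 0.0006
grip_force: 0.0
```

```bash
python3 -c "
from h import *
look('s1','obj_long_top','side')
im=cv2.imread('pics/s1.png')[120:270,120:280]; cv2.imwrite('pics/s1c.png',cv2.resize(im,(640,600),interpolation=cv2.INTER_CUBIC))"
```

```text
side obj_long_top 0.46 [204. 192.] 211 med [0.4584 0.2043 0.0417] top [0.4613 0.2108 0.0682] mid [0.4623 0.2115 0.0683] 27
eef [0.4632 0.2141 0.1087]
```

View pics/s1c.png

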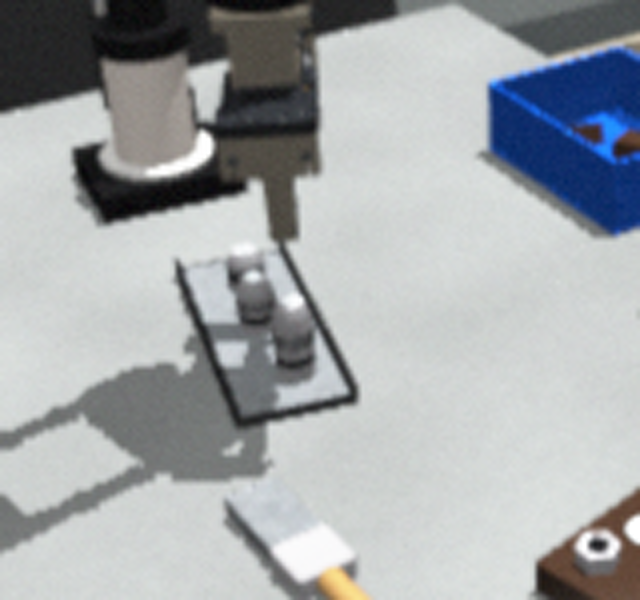

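The fingertip at (285,238) looks higher above the objective top at (293,297) than I expected. I'll measure the actual tip from depth.

```bash
python3 - <<'E'
from h import *
for n in("side","top","wrist"):
    im,d=imaging.get_image(n); W=cloud(n,d); np.savez("p_"+n,im=im,d=d,W=W)
    c,R,t=cam(n)
    for z in(.0977,.1087,.069): print(n,z,np.round(cv2.projectPoints(np.array([[.4632,.2141,z]]),R,t,np.array([[c["fx"],0,c["cx"]],[0,c["fy"],c["cy"]],[0,0,1]]),None)[0].ravel(),1))
    m=(d>0)&(W[...,2]>.078)&(W[...,2]<.16)&(np.hypot(W[...,0]-.463,W[...,1]-.214)<.045)
    p=W[m]; print(n,len(p), "" if len(p)==0 else (np.round(np.percentile(p[:,2],[0,2,5,50]),4),np.round(p[p[:,2]<np.percentile(p[:,2],2)+.008].mean(0),4)))
d=np.load("p_side.npz")["d"]; W=np.load("p_side.npz")["W"]
for r in range(172,204,2): print(r,[tuple(np.round(W[r,c],3)) for c in(189,192)],np.round(d[r,[189,192]],3))
E
```

```text
side 0.0977 [191.5 186.6]
side 0.1087 [191.2 183.3]
side 0.069 [192.4 195.3]
side 80 (array([0.1229, 0.1242, 0.1262, 0.1419]), array([0.4597, 0.2035, 0.128 ]))
top 0.0977 [207.2 231.7]
top 0.1087 [206.7 231.3]
top 0.069 [208.7 232.8]
top 0 
wrist 0.0977 [255.1 213.6]
wrist 0.1087 [255.1 219.5]
wrist 0.069 [255.3 201. ]
wrist 1323 (array([0.1225, 0.1247, 0.1267, 0.1459]), array([0.4547, 0.2194, 0.1284]))
172 [(np.float64(0.455), np.float64(0.201), np.float64(0.153)), (np.float64(0.462), np.float64(0.198), np.float64(0.152))] [1.103 1.105]
174 [(np.float64(0.452), np.float64(0.198), np.float64(0.149)), (np.float64(0.461), np.float64(0.197), np.float64(0.147))] [1.101 1.107]
176 [(np.float64(0.454), np.float64(0.202), np.float64(0.141)), (np.float64(0.46), np.float64(0.196), np.float64(0.141))] [1.11  1.109]
178 [(np.float64(0.454), np.float64(0.205), np.float64(0.133)), (np.float64(0.461), np.float64(0.199), np.float64(0.134))] [1.116 1.114]
180 [(np.float64(0.454), np.float64(0.205), np.float64(0.127)), (np.float64(0.462), np.float64(0.203), np.float64(0.125))] [1.119 1.123]
182 [(np.
[... 789 characters left out ...]
005))] [1.294 1.298]
194 [(np.float64(0.498), np.float64(0.319), np.float64(0.008)), (np.float64(0.466), np.float64(0.223), np.float64(0.068))] [1.283 1.169]
196 [(np.float64(0.454), np.float64(0.218), np.float64(0.067)), (np.float64(0.46), np.float64(0.21), np.float64(0.07))] [1.16  1.155]
198 [(np.float64(0.452), np.float64(0.215), np.float64(0.063)), (np.float64(0.457), np.float64(0.205), np.float64(0.067))] [1.159 1.152]
200 [(np.float64(0.45), np.float64(0.212), np.float64(0.059)), (np.float64(0.456), np.float64(0.203), np.float64(0.062))] [1.158 1.153]
202 [(np.float64(0.45), np.float64(0.212), np.float64(0.052)), (np.float64(0.456), np.float64(0.206), np.float64(0.053))] [1.162 1.16 ]
```

```bash
python3 - <<'E'
from h import *
f=np.load("p_wrist.npz"); W=f["W"];d=f["d"]; c,R,t=cam("wrist")
K=np.array([[c["fx"],0,c["cx"]],[0,c["fy"],c["cy"]],[0,0,1]])
q=ctrl.get_obs(); e=q["eef_pos"]
from scipy.spatial.transform import Rotation as Ro
w=q["tool_rot"]; T=Ro.from_quat([w[1],w[2],w[3],w[0]]).as_matrix()
print("cam in tool",np.round(T.T@(-R.T@t-e),3))
for x in(-.01,0,.01):
  for z in(.011,-.013): print(x,z,np.round(cv2.projectPoints((e+T@np.array([x,0,z]))[None],R,t,K,None)[0].ravel(),1))
L=(W-e)@T
for r in range(196,262,4): print(r,[(c0,*np.round(L[r,c0],3)) for c0 in(240,250,257,265)])
save("w2",f["im"])
E
```

```text
cam in tool [ 0.067  0.001 -0.185]
-0.01 0.011 [255.1 228.2]
-0.01 -0.013 [255.  243.4]
0 0.011 [255.2 213.7]
0 -0.013 [255.  227.2]
0.01 0.011 [255.2 198.7]
0.01 -0.013 [255.  210.6]
196 [(240, np.float64(0.001), np.float64(-0.012), np.float64(0.049)), (250, np.float64(0.004), np.float64(-0.004), np.float64(0.04)), (257, np.float64(0.004), np.float64(0.001), np.float64(0.038)), (265, np.float64(0.004), np.float64(0.007), np.float64(0.04))]
200 [(240, np.float64(-0.003), np.float64(-0.012), np.float64(0.052)), (250, np.float64(0.001), np.float64(-0.004), np.float64(0.039)), (257, np.float64(0.001), np.float64(0.001), np.float64(0.038)), (265, np.float64(0.001), np.float64(0.007), np.float64(0.039))]
204 [(240, np.float64(-0.021), np.float64(-0.014), np.float64(0.101)), (250, np.float64(-0.002), np.float64(-0.004), np.float64(0.039)), (257, np.float64(-0.002), np.float64(0.001), np.float64(0.04)), (265, np.float64(-0.002), np.float64(0.007), np.float64(0.039))]
208 [(240, np.float64(-0.025), np.float64(-0.015), np.float64(0.101)), (250, np.float64(-0.005), np.float64(-0.004), np.float
[... 2882 characters left out ...]
p.float64(-0.002), np.float64(-0.067)), (257, np.float64(0.007), np.float64(0.001), np.float64(-0.06)), (265, np.float64(0.01), np.float64(0.004), np.float64(-0.067))]
256 [(240, np.float64(0.03), np.float64(-0.003), np.float64(-0.111)), (250, np.float64(0.011), np.float64(-0.002), np.float64(-0.071)), (257, np.float64(0.005), np.float64(0.001), np.float64(-0.061)), (265, np.float64(0.011), np.float64(0.004), np.float64(-0.071))]
260 [(240, np.float64(0.029), np.float64(-0.003), np.float64(-0.111)), (250, np.float64(0.011), np.float64(-0.002), np.float64(-0.075)), (257, np.float64(0.004), np.float64(0.001), np.float64(-0.062)), (265, np.float64(0.011), np.float64(0.004), np.float64(-0.075))]
```

View pics/w2.png

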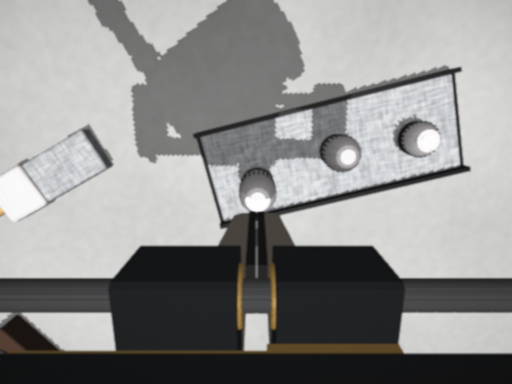

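The side and wrist depth readings both put the shut fingertips about 13 mm behind the TCP, not 11 mm ahead. I'll open part way in place to see whether the tip length changes with the opening.

Emit:
{"method": "jog_arm", "body": {
  "steps": [
    [[0, 0, 0], 0, 40],
    [[0, 0, 0], 0, 40],
    [[0, 0, 0], 0, 40],
    [[0, 0, 0], 0, 40]
  ]
}}

```text
t: 5.8
eef_pos: [0.4632, 0.2141, 0.1087]
tool_rot: [-0.0, 0.229, 0.973, 0.0]
contact_force: [1.6, -0.1, -0.2]
opening: 0.0363
grip_force: 0.0
```

```bash
cat >> h.py <<'E'
def tip():
    from scipy.spatial.transform import Rotation as Ro
    q=ctrl.get_obs(); e=q["eef_pos"]; w=q["tool_rot"]; T=Ro.from_quat([w[1],w[2],w[3],w[0]]).as_matrix()
    print("open",round(float(q["opening"]),4),np.round(e,4))
    for n in("wrist","side"):
        im,d=imaging.get_image(n); L=(cloud(n,d)-e)@T
        m=(d>0)&(L[...,2]<.03)&(L[...,2]>-.06)&(abs(L[...,0])<.02)&(abs(L[...,1])<.08)
        p=L[m]
        if len(p): print(n,len(p),"tip z",np.round(np.percentile(p[:,2],[97,99,100]),4),"y",np.round([p[:,1].min(),p[:,1].max()],3))
    return T,e
E
python3 -c "
from h import *
tip()"
```

```text
open 0.0363 [0.4632 0.2141 0.1087]
wrist 2654 tip z [-0.0172 -0.0156 -0.0145] y [-0.033  0.034]
side 109 tip z [-0.0173 -0.0161 -0.0152] y [-0.04   0.019]
```

At both openings, and from both cameras, the fingertips stand about 14 mm behind the reported TCP. I'll trust what I measured. The tip gap is now 53 mm, so I'll shut the fingers and go 20 mm lower, giving a 33 mm gap. That still leaves 8–9 mm if the text were right.

Emit:
{"method": "jog_arm", "body": {
  "steps": [
    [[0, 0, 0], 0, 0],
    [[0, 0, 0], 0, 0],
    [[0, 0, 0], 0, 0],
    [[0, 0, 0.01], 0, 0],
    [[0, 0, 0.01], 0, 0],
    [[0, 0, 0], 0, 0],
    [[0, 0, 0], 0, 0],
    [[0, 0, 0], 0, 0],
    [[0, 0, 0], 0, 0],
    [[0, 0, 0], 0, 0]
  ]
}}

```text
t: 7.15
eef_pos: [0.4634, 0.2141, 0.0889]
tool_rot: [0.0, 0.229, 0.973, 0.0]
contact_force: [0.1, 0.4, -0.1]
opening: 0.0003
grip_force: 0.0
```

```bash
python3 - <<'E'
from h import *
T,e=tip()
look('s2','obj_long_top','side')
im=cv2.imread('pics/s2.png')[120:270,120:280]; cv2.imwrite('pics/s2c.png',cv2.resize(im,(640,600),interpolation=cv2.INTER_CUBIC))
print(np.round(T,3))
E
```

```text
open 0.0003 [0.4634 0.2141 0.0889]
wrist 2754 tip z [0.0284 0.0294 0.03  ] y [-0.015  0.017]
side 151 tip z [0.0293 0.0296 0.0297] y [-0.022  0.009]
side obj_long_top 0.65 [206. 192.] 213 med [0.4585 0.2039 0.0428] top [0.4608 0.2107 0.0684] mid [0.4615 0.2115 0.0687] 30
eef [0.4633 0.2141 0.0888]
[[-0.895  0.446  0.   ]
 [ 0.446  0.895  0.   ]
 [-0.     0.    -1.   ]]
```

View pics/s2c.png

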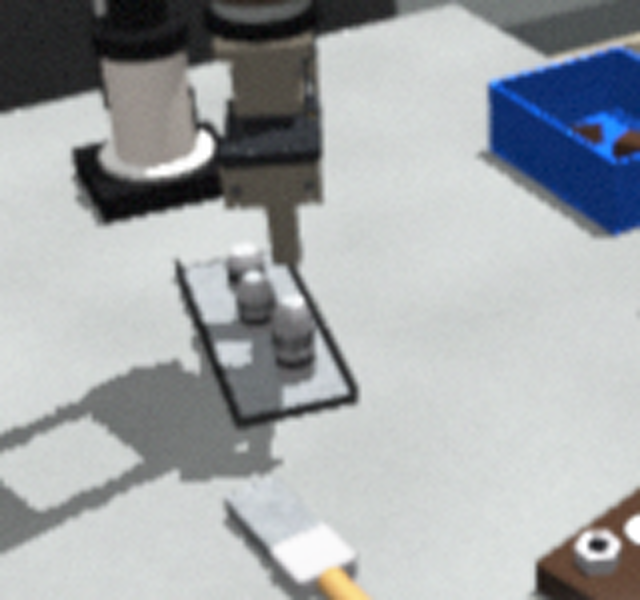

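The tip at (285,262) is now about 35 px (32 mm) above the objective top at (293,297), and it is lined up. I'll hold, then rise.

Emit:
{"method": "jog_arm", "body": {
  "steps": [
    [[0, 0, 0], 0, 0],
    [[0, 0, 0], 0, 0],
    [[0, 0, 0], 0, 0],
    [[0, 0, 0], 0, 0],
    [[0, 0, 0], 0, 0],
    [[0, 0, 0], 0, 0],
    [[0, 0, 0], 0, 0],
    [[0, 0, 0], 0, 0],
    [[0, 0, 0], 0, 0],
    [[0, 0, 0], 0, 0]
  ]
}}

```text
t: 8.6
eef_pos: [0.4632, 0.2141, 0.0887]
tool_rot: [0.0, 0.229, 0.973, -0.0]
contact_force: [-0.8, 0.6, -1.0]
opening: 0.0005
grip_force: 0.0
```

Emit:
{"method": "jog_arm", "body": {
  "steps": [
    [[0, 0, 0], 0, 0],
    [[0, 0, 0], 0, 0],
    [[0, 0, 0], 0, 0],
    [[0, 0, 0], 0, 0],
    [[0, 0, 0], 0, 0],
    [[0, 0, 0], 0, 0],
    [[0, 0, -0.02], 0, 0],
    [[0, 0, -0.04], 0, 0],
    [[0, 0, -0.04], 0, 0],
    [[0, 0, 0], 0, 0]
  ]
}}

```text
t: 9.85
eef_pos: [0.4657, 0.2146, 0.1925]
tool_rot: [0.003, 0.229, 0.973, 0.002]
contact_force: [0.4, -0.1, 1.1]
opening: 0.0002
grip_force: 0.0
```

Emit:
{"method": "jog_arm", "body": {
  "steps": [
    [[-0.0313, -0.0355, 0], 0, 0],
    [[-0.0313, -0.0355, 0], 0, 0],
    [[-0.0313, -0.0355, 0], 0, 0],
    [[-0.0313, -0.0355, 0], 0, 0],
    [[-0.0313, -0.0355, 0], 0, 0],
    [[-0.0313, -0.0355, 0], 0, 0],
    [[-0.0313, -0.0355, 0], 0, 0],
    [[-0.0313, -0.0355, 0], 0, 0],
    [[0, 0, 0], 0, 0],
    [[0, 0, 0], 0, 0]
  ]
}}

```text
t: 11.1
eef_pos: [0.5602, -0.1509, 0.1875]
tool_rot: [-0.001, 0.229, 0.973, 0.0]
contact_force: [0.3, -0.0, 0.2]
opening: -0.0
grip_force: 0.0
```

```bash
python3 - <<'E'
from h import *
look('w3','spot_weld_top'); look('t3','spot_weld_top','top')
im=cv2.imread('pics/w3.png'); cv2.imwrite('pics/w3c.png',im)
E
```

```text
wrist spot_weld_top 0.95 [173. 251.] 421 med [ 0.5601 -0.1512  0.027 ] top [ 0.5601 -0.1512  0.027 ] mid [ 0.5603 -0.1514  0.027 ] 419
eef [ 0.5602 -0.1509  0.1875]
top spot_weld_top 0.37 [211. 318.] 57 med [ 0.5141 -0.0945  0.037 ] top [ 0.5136 -0.0952  0.038 ] mid [ 0.5131 -0.0942  0.0385] 40
eef [ 0.5604 -0.1503  0.1881]
```

View pics/w3c.png

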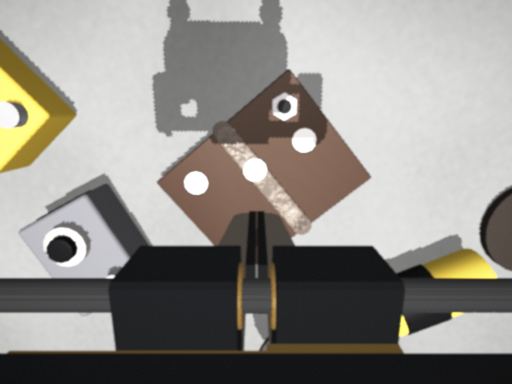

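The wrist view shows the bead spot at (255,170), at (0.560, -0.151, 0.027), directly under the tool. The plate spots are at (196,183) and (304,140). I'll go down to a 33 mm tip gap and hold.

Emit:
{"method": "jog_arm", "body": {
  "steps": [
    [[0, -0.0005, 0.03], 0, 0],
    [[0, 0, 0.04], 0, 0],
    [[0, 0, 0.04], 0, 0],
    [[0, 0, 0.022], 0, 0],
    [[0, 0, 0.01], 0, 0],
    [[0, 0, 0], 0, 0],
    [[0, 0, 0], 0, 0],
    [[0, 0, 0], 0, 0],
    [[0, 0, 0], 0, 0],
    [[0, 0, 0], 0, 0]
  ]
}}

```text
t: 12.55
eef_pos: [0.5608, -0.1522, 0.047]
tool_rot: [0.0, 0.229, 0.973, -0.0]
contact_force: [0.2, 0.4, 0.2]
opening: 0.0006
grip_force: 0.0
```

```bash
python3 - <<'E'
from h import *
look('s4','spot_weld_top','side')
im=cv2.imread('pics/s4.png')[190:340,220:380]; cv2.imwrite('pics/s4c.png',cv2.resize(im,(640,600),interpolation=cv2.INTER_CUBIC))
E
```

```text
side spot_weld_top 0.38 [266. 299.] 43 med [ 0.5582 -0.1549  0.0267] top [ 0.5586 -0.1548  0.027 ] mid [ 0.5582 -0.1547  0.0275] 40
eef [ 0.5608 -0.1522  0.047 ]
```

View pics/s4c.png

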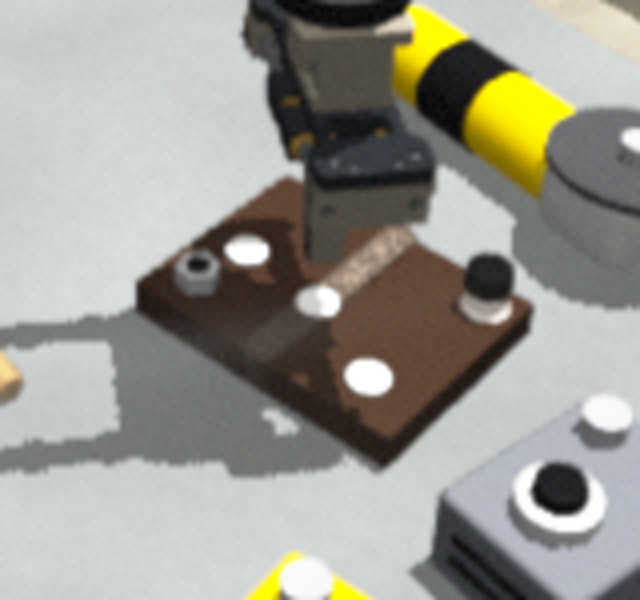

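The tip at (322,262) is about 33 mm above the bead spot at (318,302). I'll hold, then rise.

Emit:
{"method": "jog_arm", "body": {
  "steps": [
    [[0, 0, 0], 0, 0],
    [[0, 0, 0], 0, 0],
    [[0, 0, 0], 0, 0],
    [[0, 0, 0], 0, 0],
    [[0, 0, 0], 0, 0],
    [[0, 0, 0], 0, 0],
    [[0, 0, 0], 0, 0],
    [[0, 0, 0], 0, 0],
    [[0, 0, 0], 0, 0],
    [[0, 0, 0], 0, 0]
  ]
}}

```text
t: 13.9
eef_pos: [0.5607, -0.1522, 0.0467]
tool_rot: [0.0, 0.229, 0.973, 0.0]
contact_force: [0.0, -0.2, 0.1]
opening: 0.0004
grip_force: 0.0
```

Emit:
{"method": "jog_arm", "body": {
  "steps": [
    [[0, 0, 0], 0, 0],
    [[0, 0, 0], 0, 0],
    [[0, 0, 0], 0, 0],
    [[0, 0, 0], 0, 0],
    [[0, 0, 0], 0, 0],
    [[0, 0, 0], 0, 0],
    [[0, 0, -0.03], 0, 0],
    [[0, 0, -0.05], 0, 0],
    [[0, 0, -0.05], 0, 0],
    [[0, 0, 0], 0, 0]
  ]
}}

```text
t: 15.15
eef_pos: [0.5636, -0.1536, 0.1821]
tool_rot: [0.005, 0.229, 0.973, -0.001]
contact_force: [0.1, 0.1, -0.4]
opening: 0.0001
grip_force: 0.0
```

Emit:
{"method": "jog_arm", "body": {
  "steps": [
    [[-0.0142, -0.0396, 0], 0, 0],
    [[-0.0142, -0.0396, 0], 0, 0],
    [[-0.0142, -0.0396, 0], 0, 0],
    [[-0.0142, -0.0396, 0], 0, 0],
    [[-0.0142, -0.0396, 0], 0, 0],
    [[0, 0, 0], 0, 0],
    [[0, 0, 0], 0, 0],
    [[0, 0, 0], 0, 0]
  ]
}}

```text
t: 16.15
eef_pos: [0.5362, -0.3596, 0.1763]
tool_rot: [-0.0, 0.228, 0.974, 0.0]
contact_force: [-0.3, -0.2, 0.5]
opening: 0.0005
grip_force: 0.0
```

```bash
python3 - <<'E'
from h import *
look('w5','ready_top')
E
```

```text
wrist ready_top 0.95 [182. 259.] 747 med [ 0.5369 -0.3607  0.0761] top [ 0.5374 -0.3606  0.0762] mid [ 0.5377 -0.3609  0.076 ] 662
wrist ready_top 0.59 [  0. 148.] 170 med [ 0.3634 -0.3738  0.0741] top [ 0.3622 -0.3747  0.075 ] mid [ 0.3607 -0.3745  0.0747] 111
eef [ 0.5362 -0.3596  0.1763]
```

View pics/w5.png

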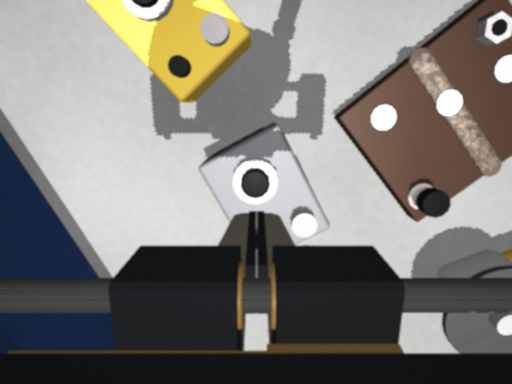

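The wrist view shows the grey box's button at (256,182), at (0.537, -0.361, 0.076), under the tool. The yellow look-alike is at the top left. I'll go down to just above the button.

Emit:
{"method": "jog_arm", "body": {
  "steps": [
    [[-0.0008, -0.0007, 0.03], 0, 0],
    [[0, 0, 0.036], 0, 0],
    [[0, 0, 0.015], 0, 0],
    [[0, 0, 0], 0, 0],
    [[0, 0, 0], 0, 0]
  ]
}}

```text
t: 16.88
eef_pos: [0.5373, -0.3628, 0.0976]
tool_rot: [0.001, 0.229, 0.973, -0.001]
contact_force: [0.0, 0.2, 0.8]
opening: 0.0008
grip_force: 0.0
```

Emit:
{"method": "jog_arm", "body": {
  "steps": [
    [[0, 0, 0.003], 0, 0],
    [[0, 0, 0.003], 0, 0],
    [[0, 0, 0.003], 0, 0],
    [[0, 0, 0.003], 0, 0],
    [[0, 0, 0], 0, 0],
    [[0, 0, 0], 0, 0]
  ]
}}

```text
t: 17.62
eef_pos: [0.5364, -0.3621, 0.0837]
tool_rot: [0.0, 0.229, 0.973, -0.0]
contact_force: [0.1, -0.4, -0.4]
opening: 0.0007
grip_force: 0.0
```

There is no force at 0.084, so the tips really are shorter than the text says. I'll centre slightly and continue.

Emit:
{"method": "jog_arm", "body": {
  "steps": [
    [[0.0001, 0.0014, 0.005], 0, 0],
    [[0, 0, 0.005], 0, 0],
    [[0, 0, 0.005], 0, 0],
    [[0, 0, 0.002], 0, 0],
    [[0, 0, 0], 0, 0],
    [[0, 0, 0], 0, 0]
  ]
}}

```text
t: 18.38
eef_pos: [0.5371, -0.3609, 0.0669]
tool_rot: [0.0, 0.229, 0.973, -0.0]
contact_force: [1.1, -0.3, 0.4]
opening: 0.0004
grip_force: 0.0
```

Emit:
{"method": "jog_arm", "body": {
  "steps": [
    [[0, 0, 0.002], 0, 0],
    [[0, 0, 0.002], 0, 0],
    [[0, 0, 0.002], 0, 0],
    [[0, 0, 0], 0, 0],
    [[0, 0, 0], 0, 0]
  ]
}}

```text
t: 19.0
eef_pos: [0.5369, -0.3607, 0.0609]
tool_rot: [-0.0, 0.229, 0.973, -0.0]
contact_force: [-0.6, 0.8, 1.9]
opening: 0.0003
grip_force: 0.8
```

Emit:
{"method": "jog_arm", "body": {
  "steps": [
    [[0, 0, 0.002], 0, 0],
    [[0, 0, 0.002], 0, 0],
    [[0, 0, 0.001], 0, 0],
    [[0, 0, 0], 0, 0],
    [[0, 0, 0], 0, 0]
  ]
}}

```text
t: 19.62
eef_pos: [0.537, -0.3609, 0.056]
tool_rot: [0.0, 0.229, 0.973, -0.0]
contact_force: [-1.3, 1.3, 4.9]
opening: 0.0005
grip_force: 2.3
```

Emit:
{"method": "jog_arm", "body": {
  "steps": [
    [[0, 0, 0.001], 0, 0],
    [[0, 0, 0], 0, 0],
    [[0, 0, 0], 0, 0]
  ]
}}

```text
t: 20.0
eef_pos: [0.537, -0.3608, 0.0554]
tool_rot: [0.0, 0.229, 0.973, -0.0]
contact_force: [-1.7, 2.6, 7.8]
opening: 0.0008
grip_force: 3.9
```

Emit:
{"method": "jog_arm", "body": {
  "steps": [
    [[0, 0, 0.001], 0, 0],
    [[0, 0, 0], 0, 0],
    [[0, 0, 0], 0, 0]
  ]
}}

```text
t: 20.38
eef_pos: [0.5371, -0.3609, 0.0553]
tool_rot: [0.0, 0.229, 0.973, -0.0]
contact_force: [-3.2, 3.2, 10.9]
opening: 0.0001
grip_force: 6.3
```

The tool has stopped at 0.0553 while the force rose to 11 N, so the button is at its bottom stop. Now I'll let it up and draw back.

Emit:
{"method": "jog_arm", "body": {
  "steps": [
    [[0, 0, -0.004], 0, 0],
    [[0, 0, -0.006], 0, 0],
    [[0, 0, -0.02], 0, 0],
    [[0, 0, -0.04], 0, 0],
    [[0, 0, -0.04], 0, 0],
    [[0, 0, -0.02], 0, 0],
    [[0, 0, 0], 0, 0],
    [[0, 0, 0], 0, 0],
    [[0, 0, 0], 0, 0],
    [[0, 0, 0], 0, 0]
  ]
}}

```text
t: 21.62
eef_pos: [0.5364, -0.3603, 0.1824]
tool_rot: [-0.001, 0.229, 0.973, 0.001]
contact_force: [-0.5, -0.4, 0.3]
opening: 0.0005
grip_force: 0.0
```

```bash
python3 - <<'E'
from h import *
look('w6','ready_top'); look('s6','obj_long_top','side'); look('s7','nut','side')
E
```

```text
wrist ready_top 0.77 [181. 260.] 647 med [ 0.5372 -0.36    0.0763] top [ 0.5376 -0.3603  0.0763] mid [ 0.538  -0.3605  0.0761] 621
wrist ready_top 0.47 [  3. 152.] 219 med [ 0.3629 -0.3739  0.0749] top [ 0.3615 -0.3743  0.0757] mid [ 0.3598 -0.3735  0.0758] 144
eef [ 0.5364 -0.3603  0.1824]
side obj_long_top 0.64 [205. 192.] 213 med [0.4585 0.2043 0.042 ] top [0.4615 0.2108 0.0683] mid [0.4618 0.2127 0.0682] 30
eef [ 0.5367 -0.3605  0.183 ]
side nut 0.44 [259. 270.] 89 med [ 0.508  -0.1015  0.0364] top [ 0.5096 -0.099   0.0378] mid [ 0.5101 -0.0978  0.0387] 50
side nut 0.19 [314. 360.] 165 med [ 0.5335 -0.3655  0.0758] top [ 0.5362 -0.3638  0.0765] mid [ 0.5373 -0.3632  0.0776] 117
eef [ 0.5369 -0.3607  0.1835]
```

The button is back up at 0.076 m, the arm is clear, and the objective hasn't moved.

```bash
python3 -c "
from h import *
print(ctrl.finish_job())"
```

```text
the job is handed in; nothing more can be done
None
```

I pointed at the longest objective and then at the weld-bead spot, each for over 2 s from about 33 mm above; I then pressed the grey box's button to its stop, let it come up, drew clear and handed the job in at about 22 s. The fingertips measured about 14 mm behind the reported TCP, not 11 mm ahead as the text says, so I set the heights from that measurement.

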